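# Shut the lid and the vent valve of the degassing pot by pushing

### The job

A mould stands in the degassing pot: make the pot ready for the pump. Push the half-open lid down until it is fully shut, without letting it slam, then push the red lever of the valve on the lid round to its stop, so that it points straight to the front (the side of the black knob). Use the fingertips from outside only: lift nothing, the lid included, and leave the jar, the red cup and the red casting where they stand.

Things in the scene. Friction and masses are not known exactly. Their poses are not given: they have to be found in the camera images.
- degas_pot: The degassing pot, a round steel pot 190 mm across and 135 mm high, with a black rim, side handles (84 to 92 mm up) that reach 122 mm from its middle, and a pale hinged lid, fixed to the bench. Origin: middle of its underside, on the bench; z up. Its -x axis is the front, where the lid's knob is (turned at most 0.4 rad from facing the robot); +x is the back, where the hinge is. All offsets below are in this frame.
- lid_hinge (a point): Middle of the lid's hinge line at the back of the pot, at (101.5, 0, 158) mm in the pot's frame. The line runs along the pot's y axis.
- lid_knob (a point): Middle of the top of the black knob at the front of the lid; moves with the lid. With the lid shut it is at (-83, 0, 181) mm in the pot's frame. The knob is 29 mm across and 26 mm high and rounded, the lid a disc 188 mm across whose upper face is then at 155 mm.
- degas_pot_lid (a joint): Opening angle of the lid in rad: 0 fully shut, resting on the pot; larger as the front edge rises about lid_hinge. At the start 0.45 to 0.7. The hinge is stiff (about 5 N at the knob overcomes it, less with the lid's weight of about 0.5 kg) so the lid stays where it is left.
- valve_pivot (a point): Pivot of the red valve lever, at the lever's mid thickness; moves with the lid. With the lid shut it is at (-6.5, 42, 213.5) mm in the pot's frame. The lever turns in the plane of the lid. The fixed gauge on the lid fills x -16 to 6, y -56 to -8, up to 224 mm.
- lever_tip (a point): 3 mm inside the free end of the red lever, at mid thickness and 63.5 mm from valve_pivot. The lever is 9 mm thick, at most 16 mm wide, and with the lid shut its underside is 209 mm above the bench; below it the lid's upper face is free except for the knob (top at 181 mm) and the brass valve body under the pivot (x -16 to 4, y 17 to 89, up to 208 mm).
- degas_pot_valve (a joint): Angle of the valve lever in rad: 0 shut, against its stop at the front; positive anticlockwise seen from above: at a rad the lever points along (-cos a, -sin a) of the pot's frame, towards the pressure gauge. At the start 0.4 to 0.7. Turns easily (under 2 N at the tip) and stays where it is left. To shut it the tip is pushed towards the pot's +y from the gauge's side.
- jar: Bystander: clear jar with a yellow lid, 67 mm across, 100 mm high, standing loose to the left of the pot. Origin: middle of its underside.
- red_cup: Bystander: red plastic cup, 69 mm across, 90 mm high, standing loose left of the pot's front. Origin: middle of its underside.
- red_casting: Bystander: red cast knob, 55 mm across, 44 mm high, standing loose right of the pot's front. Origin: middle of its underside.

How it is judged:
On the way, in this order (a step that is already met when the one before it is completed fails the run):
1. the lid is pushed fully shut (value of joint degas_pot_lid below 0.03 rad), for 0.2 s.
2. then the valve lever is pushed to its stop at the front (value of joint degas_pot_valve below 0.1 rad and value of joint degas_pot_lid below 0.03 rad), for 0.2 s.
At the end, for the whole second after the job is handed in: The lid is shut (under 0.03 rad), the valve lever is at its front stop (under 0.1 rad), and the jar, cup and casting stand upright within 20 mm of where they were (all of step 2 and not (distance of any of jar, red_cup, red_casting from where it was at the start of the episode above 0.02 m or angle between any of jar, red_cup, red_casting's own z axis and vertical above 0.3 rad)); the robot touches nothing.
It fails at once if the lid is lifted further open (over 0.75 rad) (value of joint degas_pot_lid above 0.75 rad).
It fails at once if the lid slams (closes faster than 2 rad/s) (velocity of joint degas_pot_lid below -2 rad/s).
It fails at once if the jar, cup or casting is moved over 20 mm, lifted or tipped (distance of any of jar, red_cup, red_casting from where it was at the start of the episode above 0.02 m or angle between any of jar, red_cup, red_casting's own z axis and vertical above 0.3 rad).
It also fails if it takes over 45 s, if anything falls off the work surface, if the arm or the gripper's body presses on something with over 40 N, if the wrist force passes 120 N, or if a joint passes its speed limit or range.

### The arm

A 6-joint arm with a two-finger parallel gripper is mounted at the origin on a cart in front of the work surface, level with it; the furniture and walls round the work are solid. World frame = base frame: x ahead of the robot, y to its left, z up, the work surface at z = 0. Lengths are in m, angles in rad, forces in N, time in s.
With the tool pointing down it reaches from about 0.325 to 0.85 m from the base axis. Payload 15.5 kg.
Tool frame: the origin (TCP) lies on the mounting face of the last link; the fingertips stand 191 mm ahead of it and the grasp point (between the pads) lies 172 mm ahead of it; x points along the fingers, z is the direction in which the jaws open and shut, and the axes are right-handed (so a half turn about x gives the same grasp; the last joint's range is limited). The gripper opens to 91 mm and grips with 3 to 60 N. Pads are 32 mm wide; open, the fingers measure 118 mm over their backs; the gripper's body (76 mm by 178 mm) begins 60 mm behind the grasp point.
Start: joints at [1.042, 0.494, 1.345, -0, 1.302, -0.096], TCP at [0.263, 0.567, 0.405] pointing down, gripper open.
Joint ranges: [-2.91, 2.91], [-0.82, 2.16], [0.22, 2.67], [-1.22, 4.37], [0.12, 2.79], [-3.08, 3.08]. Speed limits (rad/s): [1.89, 1.89, 2.57, 3.01, 3.01, 3.01].

### API

Orientations are given as a rotation vector (axis times angle).
In Python, from station import manip, optics, nets gives the robot as it stands.
- The arm moves only by the tool carry_out, never from a script. Its argument "series" is a list of rows, each a list of 2 entries, a list of its own where there are three numbers: the shift along the world's x, y, z in mm, then the turn about the world's z in degrees. In form: [[[dx, dy, dz], twist], ...]. A call has 1 to 12 rows; each row is the pose to reach, as a shift and turn from the pose commanded when the call began; what a row does not reach only later rows make up. A row lasts 1/8 s, in which the tool goes at most 62.5 mm and 10.7 degrees, less where a joint would pass 70% of its speed; a pose out of reach is approached as far as the arm can. A call with a gripper value outside its range is refused whole. "gripper" is the opening, from 0 (shut) to 1 (fully open), set as the call begins (left out, the last holds). The fingers move at their own pace and stop on an object; "grip_force" is the grip in N (left out, the last holds). Time passes only in rows, so rows that repeat a pose let the fingers close. It gives the time, the measured TCP pose, the force and the opening at its end, in the units of the state.
- manip.get_state(): the state, without advancing time (a new reading comes with each control period).
- optics.capture(name): name is "scene" or "side" or "wrist"; returns a dict with "img" (480x640x3 uint8, red, green, blue), "fx", "fy", "cx", "cy" (pixels), "k1" (the pictures are not rectified: a ray, as slopes to the right and down, at radius r is drawn at 1 + k1 r^2 times it, then the intrinsics apply), "camera_from_world" (4x4, takes a point from world to camera coordinates); the wrist camera has in their place "T_tool_cam" (4x4, takes a point from camera to tool coordinates, whose origin is the TCP and whose axes are the tool frame's). Camera axes: x right, y down, z forward; pixel columns grow to the right and rows downward; lengths in m; the calibration is good to about 2 mm. A picture is of the moment at which its call begins: read the wrist's pose just before it. There is no depth.
- manip.hand_in(): hands the job in, once; it reports no verdict.
Trained networks look in a picture, given as the dict that the camera call returned (one of the last four; its "shot" number tells which), for a name from the list of things; names that differ only in an ending like _2 or _b are one class to them, and where a whole thing is asked for, a point or a joint stands for the part that bears it (a point fixed in the world has none). Each returns a list of dicts, best first, with "conf" (0 to 1); they miss things now and then, are a little off and sometimes report something else, mostly with a low value. They report only what shows in the picture. A call takes as long as a camera call.
- nets.outline_of(picture, query): "mask" (480x640 bool, what is visible of it).
- nets.pinpoint(picture, query): "xyz" ([x, y, z] in m, in world coordinates, good to about 4 mm: a listed point, or the origin of a listed thing).
The state is a dict: "time": time; "joint_pos": joint angles; "joint_velocities": joint speeds; "joint_efforts": joint torques, N m; "position": TCP position; "ee_rot": TCP orientation; "ft_force": force on the tool from outside, world axes, zero at the start; "wrist_torque": the same for the moment, N m; "opening": opening from 0.0 (shut) to 1.0 (fully open).
Only numpy, scipy, OpenCV 4.12 (cv2) and the standard library are available. Lean on these libraries where they do the work, as an engineer would, in place of code of your own. Each camera call takes 0.05 s, during which the arm holds its last target.

## Working session

There is one attempt and no reset: what is moved stays moved. The work goes in short steps, Python scripts to look and compute and a tool call to move; the robot and the scene stay as the last step left them, time stands still between calls to the robot, and variables do not carry over. Pictures are saved under pics/ and viewed, and the job is handed in when it is done.

Besides the shell and the picture viewer there is one more tool, called after "Request:" as name(argument=value, ...), one argument or row to a line, values as JSON. carry_out: Moves the arm, as the interface text tells. Its arguments: {"type":"object","properties":{"series":{"type":"array"},"gripper":{"type":"number"},"grip_force":{"type":"number"}},"required":["series"]}

```bash
mkdir -p pics; ls; cat > h.py <<'E'
from station import manip, optics, nets
import numpy as np, cv2
from scipy.spatial.transform import Rotation as R
np.set_printoptions(precision=4,suppress=True)
def snap(cam,name):
    p=optics.capture(cam); cv2.imwrite('pics/'+name,p['img'][:,:,::-1]); return p
def proj(p,X):
    T=np.array(p['camera_from_world']); c=T[:3,:3]@np.array(X)+T[:3,3]
    s=c[:2]/c[2]; s=s*(1+p['k1']*(s@s)); return np.array([p['fx']*s[0]+p['cx'],p['fy']*s[1]+p['cy']])
E
python3 - <<'E'
from h import *
s=manip.get_state(); print(s)
for cam in ['scene','side']:
    p=snap(cam,cam+'0.png')
    for q in ['degas_pot','lid_hinge','lid_knob','valve_pivot','lever_tip','jar','red_cup','red_casting']:
        r=nets.pinpoint(p,q)
        print(cam,q,[(np.array(d['xyz']),round(d['conf'],2),proj(p,d['xyz']).round()) for d in r[:2]])
E
```

```text
pics
{'time': 0.0, 'joint_pos': array([ 1.0415,  0.4942,  1.3462,  0.    ,  1.3025, -0.0955]), 'joint_velocities': array([-0.0006,  0.0017,  0.0001, -0.0004,  0.0011, -0.0003]), 'joint_efforts': array([  0.0001, -87.8836, -38.1851,   0.0705,   0.0533,  -0.0001]), 'position': array([0.2626, 0.567 , 0.4041]), 'ee_rot': array([-0.8847,  1.385 ,  0.8837]), 'ft_force': array([ 0.1974, -0.9263, -0.5751]), 'wrist_torque': array([ 0.0007, -0.0279,  0.0028]), 'opening': 0.9976593336722541}
scene degas_pot [(array([ 0.5349, -0.1429, -0.0018]), 0.94, array([388., 330.]))]
scene lid_hinge [(array([ 0.6358, -0.1624,  0.161 ]), 0.97, array([434., 243.]))]
scene lid_knob [(array([ 0.4913, -0.1349,  0.2789]), 0.73, array([376., 215.]))]
scene valve_pivot [(array([ 0.5789, -0.109 ,  0.2656]), 0.76, array([395., 196.]))]
scene lever_tip [(array([ 0.5342, -0.1375,  0.2928]), 0.43, array([394., 198.])), (array([ 0.6337, -0.1607,  0.1601]), 0.29, array([432., 243.]))]
scene jar [(array([ 0.5484,  0.0565, -0.0016]), 0.94, array([318., 283.]))]
scene red_cup [(array([0.456 , 0.0066, 0.0004]), 0.78, array([
[... 294 characters left out ...]
[359., 219.]))]
side lid_hinge [(array([ 0.6328, -0.1577,  0.1605]), 0.62, array([430., 261.]))]
side lid_knob [(array([ 0.4923, -0.1306,  0.2748]), 0.75, array([356., 218.])), (array([ 0.4063, -0.2139,  0.0035]), 0.22, array([338., 404.]))]
side valve_pivot [(array([ 0.5808, -0.1089,  0.2656]), 0.8, array([392., 203.]))]
side lever_tip [(array([ 0.5293, -0.1379,  0.2899]), 0.48, array([379., 204.])), (array([0.5506, 0.0582, 0.0035]), 0.41, array([319., 291.]))]
side jar [(array([0.553 , 0.0599, 0.003 ]), 0.93, array([319., 290.]))]
side red_cup [(array([ 0.4573,  0.0054, -0.0001]), 0.67, array([293., 322.]))]
side red_casting [(array([ 0.4079, -0.2118,  0.0005]), 0.98, array([338., 404.]))]
```

View pics/scene0.png

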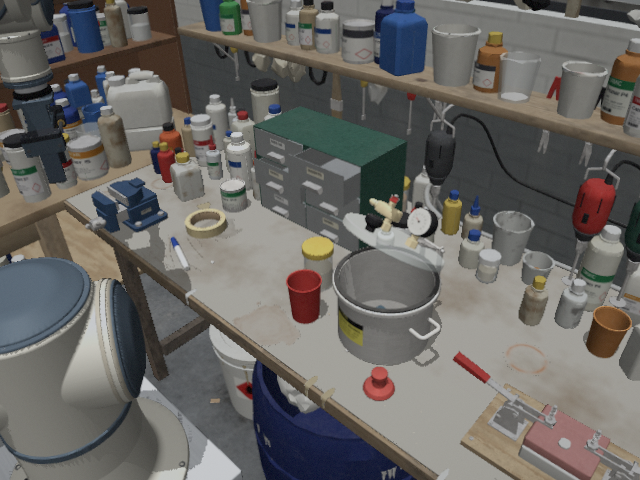

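View pics/side0.png

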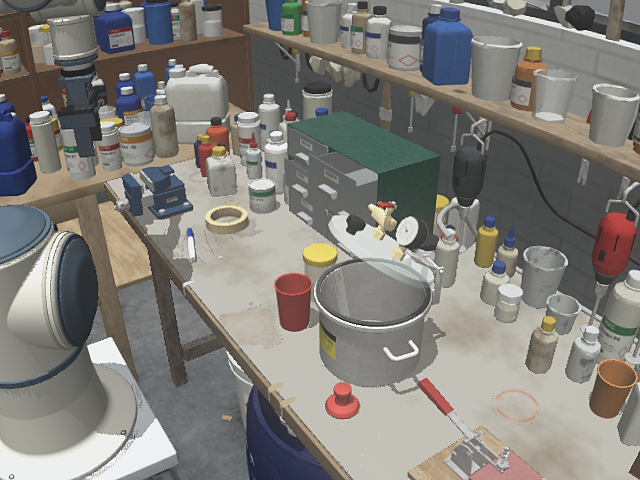

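```bash
python3 - <<'E'
import numpy as np
from scipy.optimize import least_squares
from scipy.spatial.transform import Rotation as R
np.set_printoptions(precision=4,suppress=True)
# observations (pot frame model)
obs={'o':[[.5349,-.1429,-.0018],[.5337,-.1464,.001]],'h':[[.6358,-.1624,.161],[.6328,-.1577,.1605]],
'k':[[.4913,-.1349,.2789],[.4923,-.1306,.2748]],'p':[[.5789,-.109,.2656],[.5808,-.1089,.2656]],'t':[[.5342,-.1375,.2928],[.5293,-.1379,.2899]]}
H=np.array([.1015,0,.158])
def model(v):
    x,y,yaw,lid,a=v
    Rz=R.from_euler('z',yaw).as_matrix(); L=R.from_euler('y',lid).as_matrix()
    w=lambda q:Rz@q+[x,y,0]
    m=lambda q:w(H+L@(np.array(q)-H))
    piv=np.array([-.0065,.042,.2135])
    return {'o':w(np.zeros(3)),'h':w(H),'k':m([-.083,0,.181]),'p':m(piv),'t':m(piv+.0635*np.array([-np.cos(a),-np.sin(a),0]))}
def res(v):
    m=model(v); return np.concatenate([(np.array(o)-m[k])for k in obs for o in obs[k]])*1e3
s=least_squares(res,[.534,-.144,0,.5,.5],loss='soft_l1',f_scale=4); print(s.x,s.fun.reshape(-1,3).round(1))
v=s.x.copy(); print({k:q.round(4) for k,q in model(v).items()})
v[3]=0;print({k:q.round(4) for k,q in model(v).items()}); v[4]=0; print(model(v)['t'])
E
```

```text
[ 0.5335 -0.1426 -0.179   0.5695  0.6285] [[ 1.4 -0.3 -1.8]
 [ 0.2 -3.8  1. ]
 [ 2.4 -1.7  3. ]
 [-0.6  3.   2.5]
 [-1.4  0.3  2. ]
 [-0.4  4.6 -2.1]
 [-1.9 -0.5  2.6]
 [ 0.  -0.4  2.6]
 [ 2.6  0.   2.1]
 [-2.3 -0.4 -0.8]]
{'o': array([ 0.5335, -0.1426,  0.    ]), 'h': array([ 0.6334, -0.1607,  0.158 ]), 'k': array([ 0.4927, -0.1352,  0.2769]), 'p': array([ 0.5808, -0.1085,  0.263 ]), 't': array([ 0.5316, -0.1375,  0.2907])}
{'o': array([ 0.5335, -0.1426,  0.    ]), 'h': array([ 0.6334, -0.1607,  0.158 ]), 'k': array([ 0.4518, -0.1279,  0.181 ]), 'p': array([ 0.5346, -0.1001,  0.2135]), 't': array([ 0.4774, -0.1277,  0.2135])}
[ 0.4721 -0.0888  0.2135]
```

```bash
cat >> h.py <<'E'
pot=np.array([.5335,-.1426,0]); yaw=-.179; Hh=np.array([.1015,0,.158])
Rz=R.from_euler('z',yaw).as_matrix()
def w(q): return Rz@np.array(q)+pot
def m(q,lid): return w(Hh+R.from_euler('y',lid).as_matrix()@(np.array(q)-Hh))
def tip():
    s=manip.get_state(); M=R.from_rotvec(s['ee_rot']).as_matrix(); return s['position']+.191*M[:,0], M, s
E
python3 - <<'E'
from h import *
t,M,s=tip(); print(t);print(M); z=M[:,2]; print(np.degrees(np.arctan2(z[1],z[0])), 'pot y axis', np.degrees(yaw)+90)
for l in [.75,.57,.5,.4,.3,.2,.1,0]:
    k=m([-.090,0,.181],l); print(l,k, 'shift mm',(k-t)*1e3)
E
```

```text
[0.2627 0.5671 0.2137]
[[-0.     -0.9074  0.4204]
 [ 0.      0.4204  0.9074]
 [-1.      0.     -0.    ]]
65.141860178775 pot y axis 79.74405546715826
0.75 [ 0.5109 -0.1385  0.3054] shift mm [ 248.2072 -705.6201   91.6431]
0.57 [ 0.4869 -0.1342  0.2807] shift mm [ 224.2248 -701.2808   66.9837]
0.5 [ 0.4789 -0.1327  0.27  ] shift mm [ 216.1384 -699.8177   56.2748]
0.4 [ 0.4686 -0.1309  0.2538] shift mm [ 205.9082 -697.9667   40.0385]
0.3 [ 0.46   -0.1293  0.2366] shift mm [ 197.3242 -696.4135   22.8453]
0.2 [ 0.4532 -0.1281  0.2186] shift mm [ 190.472  -695.1737    4.8671]
0.1 [ 0.4481 -0.1272  0.2   ] shift mm [ 185.4203 -694.2597  -13.7164]
0 [ 0.4449 -0.1266  0.181 ] shift mm [ 182.2194 -693.6805  -32.7196]
```

Request:
carry_out(
  series=[
    [[0,0,50],0],
    [[15,-50,100],5],
    [[30,-100,120],10],
    [[45,-150,120],15],
    [[63,-200,120],15],
    [[80,-250,120],15],
    [[95,-300,120],15],
    [[111,-350,120],15],
    [[127,-400,120],15],
    [[143,-450,120],15],
    [[158,-500,120],15],
    [[174,-550,120],15],
  ],
  gripper=0,
)

```text
time: 2.4
position: [0.4368, 0.0154, 0.525]
ee_rot: [-1.082, 1.285, 1.081]
ft_force: [1.1, 0.9, 0.4]
opening: 0.003
```

Request:
carry_out(
  series=[
    [[16,-50,0],0],
    [[30,-90,0],0],
    [[42,-130,0],0],
    [[48,-151,0],0],
    [[48,-151,0],0],
    [[48,-151,0],0],
  ],
)

```text
time: 3.15
position: [0.4844, -0.133, 0.5247]
ee_rot: [-1.082, 1.285, 1.082]
ft_force: [0.2, -0.1, 0.6]
opening: 0.006
```

```bash
python3 - <<'E'
from h import *
t,M,s=tip(); print(t,s['ft_force'],s['opening'],s['time']);print(M)
for c in ['scene','side']:
    p=snap(c,c+'1.png'); print(proj(p,t))
    for q in ['lid_knob','valve_pivot']: print(q,[(np.array(d['xyz']),d['conf']) for d in nets.pinpoint(p,q)[:1]])
a=cv2.imread('pics/scene1.png')[130:330,290:490];b=cv2.imread('pics/side1.png')[130:330,270:470]
cv2.imwrite('pics/c1.png',cv2.resize(np.hstack([a,b]),None,fx=2,fy=2))
E
```

```text
[ 0.4844 -0.1329  0.3337] [ 0.1635 -0.1176  0.5592] 0.005547438457794217 3.15
[[-0.0002 -0.9853  0.1707]
 [ 0.0004  0.1707  0.9853]
 [-1.      0.0003  0.0004]]
[373.9172 186.4967]
lid_knob [(array([ 0.4902, -0.1348,  0.2784]), 0.82)]
valve_pivot [(array([ 0.5802, -0.1094,  0.2673]), 0.87)]
[353.5104 184.1738]
lid_knob [(array([ 0.4951, -0.1332,  0.2773]), 0.9)]
valve_pivot [(array([ 0.5856, -0.1105,  0.2609]), 0.65)]
```

View pics/c1.png

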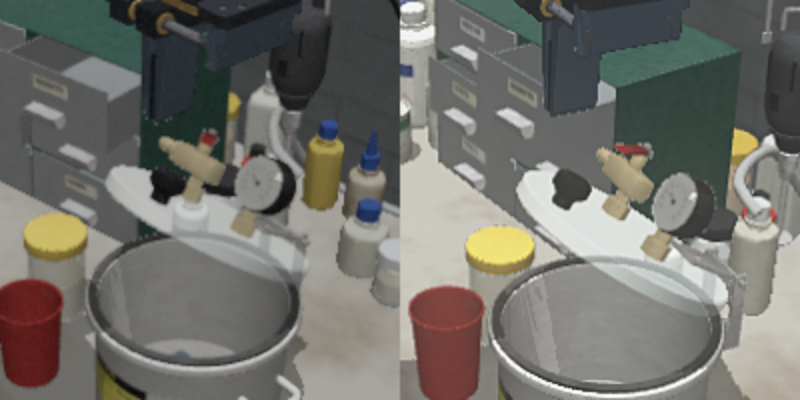

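Request:
carry_out(
  series=[
    [[1,0,-15],0],
    [[2,0,-30],0],
    [[2,-1,-40],0],
    [[1,-1,-48],0],
    [[-1,0,-56],0],
    [[-5,0,-64],0],
    [[-10,1,-72],0],
    [[-16,2,-80],0],
    [[-16,2,-80],0],
  ],
)

```text
time: 4.58
position: [0.4683, -0.1318, 0.4442]
ee_rot: [-1.081, 1.286, 1.082]
ft_force: [-0.9, 0.5, 0.3]
opening: 0.007
```

```bash
python3 - <<'E'
from h import *
t,M,s=tip(); print(t,s['ft_force'],s['opening'],s['time'])
for c in ['scene','side']:
    p=snap(c,c+'2.png')
    for q in ['lid_knob','valve_pivot','lever_tip']: print(q,[(np.array(d['xyz']),d['conf']) for d in nets.pinpoint(p,q)[:1]])
print('model .4', m([-.083,0,.181],.4))
a=cv2.imread('pics/scene2.png')[130:330,290:490];b=cv2.imread('pics/side2.png')[130:330,270:470]
cv2.imwrite('pics/c2.png',cv2.resize(np.hstack([a,b]),None,fx=2,fy=2))
E
```

```text
[ 0.4682 -0.1318  0.2532] [-0.9441  0.458   0.3301] 0.007029339366579432 4.575
lid_knob [(array([ 0.4735, -0.1319,  0.2502]), 0.91)]
valve_pivot [(array([ 0.5605, -0.1059,  0.2529]), 0.62)]
lever_tip []
lid_knob [(array([ 0.4751, -0.1275,  0.2481]), 0.81)]
valve_pivot [(array([ 0.5646, -0.1058,  0.2519]), 0.92)]
lever_tip [(array([ 0.5091, -0.1303,  0.2713]), 0.52)]
model .4 [ 0.475 -0.132  0.251]
```

View pics/c2.png

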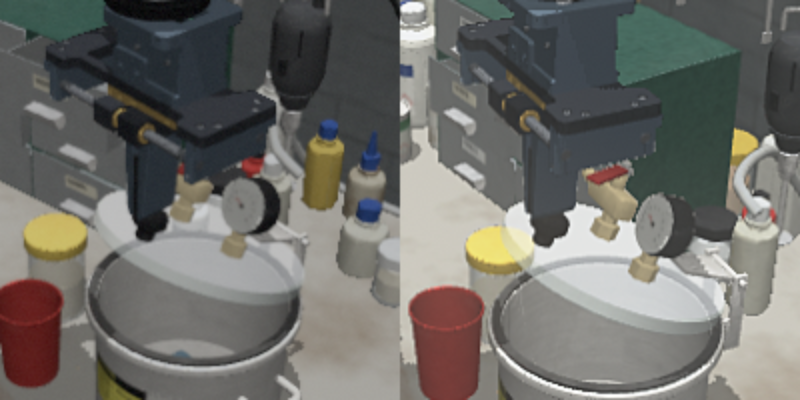

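Request:
carry_out(
  series=[
    [[-4,1,-8],0],
    [[-9,2,-17],0],
    [[-12,2,-26],0],
    [[-16,3,-35],0],
    [[-18,4,-44],0],
    [[-21,4,-53],0],
    [[-22,4,-60],0],
    [[-23,4,-66],0],
    [[-24,4,-70],0],
    [[-24,4,-72],0],
    [[-24,4,-72],0],
  ],
)

```text
time: 6.35
position: [0.4447, -0.1279, 0.3726]
ee_rot: [-1.082, 1.286, 1.082]
ft_force: [-0.9, -0.8, 0.6]
opening: 0.005
```

```bash
python3 - <<'E'
from h import *
t,M,s=tip(); print(t,s['ft_force'],s['opening'],s['time'])
for c in ['scene','side']:
    p=snap(c,c+'3.png')
    for q in ['lid_knob','valve_pivot','lever_tip']: print(q,[(np.array(d['xyz']),d['conf']) for d in nets.pinpoint(p,q)[:1]])
print('model 0', m([-.083,0,.181],0),m([-.0065,.042,.2135],0))
a=cv2.imread('pics/scene3.png')[130:330,290:490];b=cv2.imread('pics/side3.png')[130:330,270:470]
cv2.imwrite('pics/c3.png',cv2.resize(np.hstack([a,b]),None,fx=2,fy=2))
E
```

```text
[ 0.4447 -0.1279  0.1816] [-0.8607 -0.8009  0.5889] 0.0054804255721413115 6.35
lid_knob [(array([ 0.452 , -0.1255,  0.1822]), 0.76)]
valve_pivot []
lever_tip []
lid_knob [(array([ 0.4496, -0.1258,  0.1824]), 0.8)]
valve_pivot []
lever_tip []
model 0 [ 0.4518 -0.1278  0.181 ] [ 0.5346 -0.1001  0.2135]
```

View pics/c3.png

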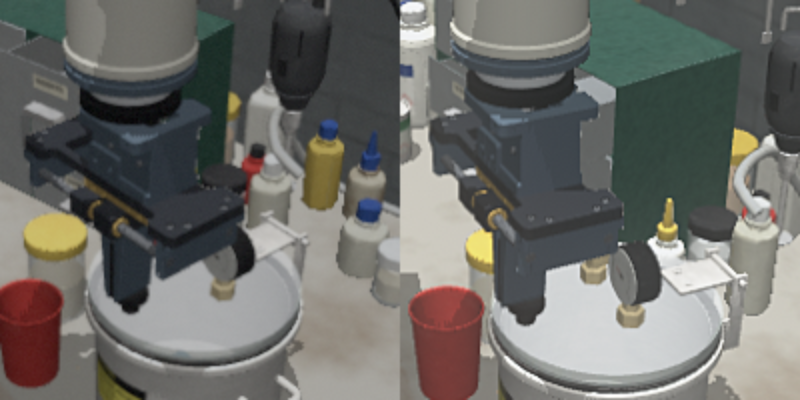

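Request:
carry_out(
  series=[
    [[0,0,-1],0],
    [[0,0,-2],0],
    [[0,0,-2],0],
    [[0,0,-2],0],
  ],
)

```text
time: 7.25
position: [0.4446, -0.1278, 0.3717]
ee_rot: [-1.082, 1.285, 1.081]
ft_force: [-7.1, 2.7, 25.1]
opening: 0.006
```

Request:
carry_out(
  series=[
    [[0,0,20],0],
    [[0,0,50],0],
    [[0,0,75],0],
    [[10,-20,75],0],
    [[26,-38,75],0],
    [[26,-38,75],0],
    [[26,-38,75],0],
  ],
)

```text
time: 8.12
position: [0.4705, -0.166, 0.4449]
ee_rot: [-1.08, 1.286, 1.083]
ft_force: [0.5, 0.4, -0.5]
opening: 0.006
```

```bash
python3 - <<'E'
from h import *
t,M,s=tip(); print(t,s['ft_force'],s['opening'],s['time'])
for c in ['scene','side']:
    p=snap(c,c+'4.png')
    for q in ['lid_knob','valve_pivot','lever_tip']: print(q,[(np.array(d['xyz']),d['conf']) for d in nets.pinpoint(p,q)[:1]])
print(Rz.T@(t-pot))
p=snap('wrist','wrist4.png')
a=cv2.imread('pics/scene4.png')[130:330,290:490];b=cv2.imread('pics/side4.png')[130:330,270:470]
cv2.imwrite('pics/c4.png',cv2.resize(np.hstack([a,b]),None,fx=2,fy=2))
E
```

```text
[ 0.4702 -0.1659  0.2539] [ 0.5466  0.4222 -0.4756] 0.005744932948548482 8.125
lid_knob [(array([ 0.4518, -0.1231,  0.1823]), 0.81)]
valve_pivot [(array([ 0.5337, -0.0999,  0.2189]), 0.96)]
lever_tip [(array([ 0.4786, -0.1288,  0.2167]), 0.62)]
lid_knob [(array([ 0.4547, -0.1264,  0.1798]), 0.72)]
valve_pivot [(array([ 0.5374, -0.0989,  0.2112]), 0.7)]
lever_tip [(array([ 0.4049, -0.2135, -0.0004]), 0.73)]
[-0.0581 -0.0342  0.2539]
```

View pics/c4.png

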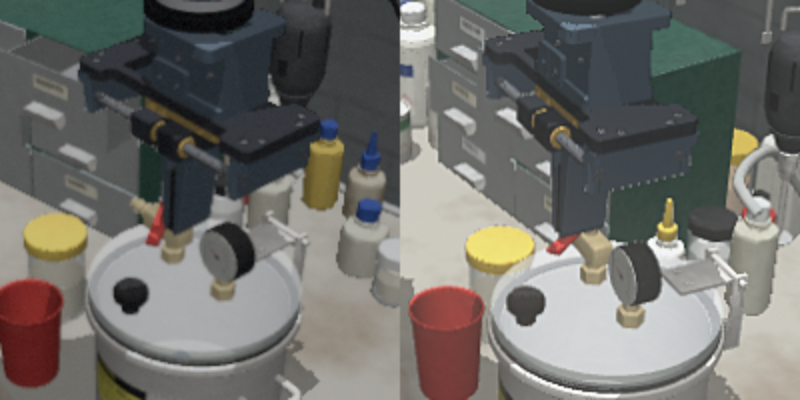

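View pics/wrist4.png

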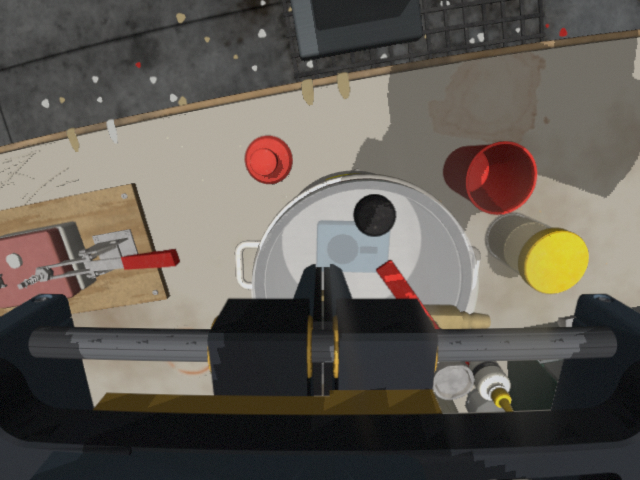

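Request:
carry_out(
  series=[
    [[0,0,-20],0],
    [[0,0,-40],0],
    [[0,0,-50],0],
    [[0,0,-50],0],
    [[2,10,-50],0],
    [[4,20,-50],0],
    [[5,28,-50],0],
    [[6,36,-50],0],
    [[8,43,-50],0],
    [[9,49,-50],0],
    [[9,51,-50],0],
    [[9,51,-50],0],
  ],
)

```text
time: 10.07
position: [0.4798, -0.1148, 0.3957]
ee_rot: [-1.082, 1.285, 1.082]
ft_force: [-0.2, -0.1, -0.2]
opening: 0.007
```

```bash
python3 - <<'E'
from h import *
t,M,s=tip(); print(t,s['ft_force'],s['opening'],s['time'])
print(Rz.T@(t-pot))
for c in ['scene','side']:
    p=snap(c,c+'5.png')
    for q in ['valve_pivot','lever_tip']: print(q,[(np.array(d['xyz']),d['conf']) for d in nets.pinpoint(p,q)[:1]])
p=snap('wrist','wrist5.png')
E
```

```text
[ 0.4798 -0.1148  0.2047] [-0.1738 -0.1121 -0.1591] 0.007194770565959563 10.075
[-0.0578  0.0178  0.2047]
valve_pivot [(array([ 0.5328, -0.1006,  0.2141]), 0.83)]
lever_tip []
valve_pivot [(array([ 0.4573,  0.0062, -0.0015]), 0.61)]
lever_tip []
```

View pics/wrist5.png

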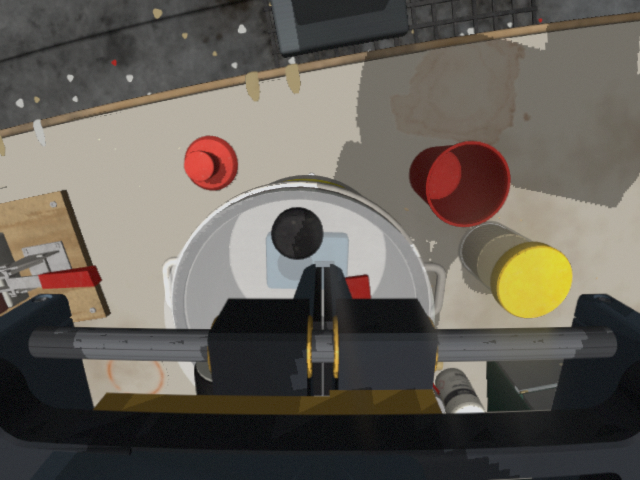

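The lever end (wrist image near 357,287) lies against the finger, nearly at the front. I'll push on gently until the stop is felt.

Request:
carry_out(
  series=[
    [[0.5,2,0],0],
    [[0.5,3,0],0],
    [[0.5,3,0],0],
  ],
)

```text
time: 10.8
position: [0.4802, -0.1118, 0.3957]
ee_rot: [-1.082, 1.286, 1.082]
ft_force: [-0.4, 0.6, 0.3]
opening: 0.005
```

Request:
carry_out(
  series=[
    [[0.2,1,0],0],
    [[0.4,2,0],0],
    [[0.4,2,0],0],
  ],
)

```text
time: 11.18
position: [0.4806, -0.1098, 0.3957]
ee_rot: [-1.082, 1.286, 1.082]
ft_force: [0.0, -0.4, -0.0]
opening: 0.006
```

Request:
carry_out(
  series=[
    [[0.2,1,0],0],
    [[0.4,2,0],0],
    [[0.4,2,0],0],
  ],
)

```text
time: 11.55
position: [0.481, -0.1078, 0.3957]
ee_rot: [-1.082, 1.286, 1.082]
ft_force: [0.2, 0.1, -0.3]
opening: 0.008
```

Request:
carry_out(
  series=[
    [[0.2,1,0],0],
    [[0.4,2,0],0],
    [[0.4,2,0],0],
  ],
)

```text
time: 11.92
position: [0.4814, -0.1058, 0.3957]
ee_rot: [-1.082, 1.286, 1.082]
ft_force: [0.3, -0.9, 0.5]
opening: 0.003
```

```bash
python3 - <<'E'
from h import *
t,M,s=tip(); print(t,s['ft_force'],s['time']); print(Rz.T@(t-pot))
p=snap('wrist','wrist6.png')
cv2.imwrite('pics/w6.png',cv2.resize(cv2.imread('pics/wrist6.png')[180:330,220:480],None,fx=3,fy=3))
E
```

```text
[ 0.4814 -0.1058  0.2047] [ 0.3229 -0.8948  0.454 ] 11.925
[-0.0578  0.0269  0.2047]
```

View pics/w6.png

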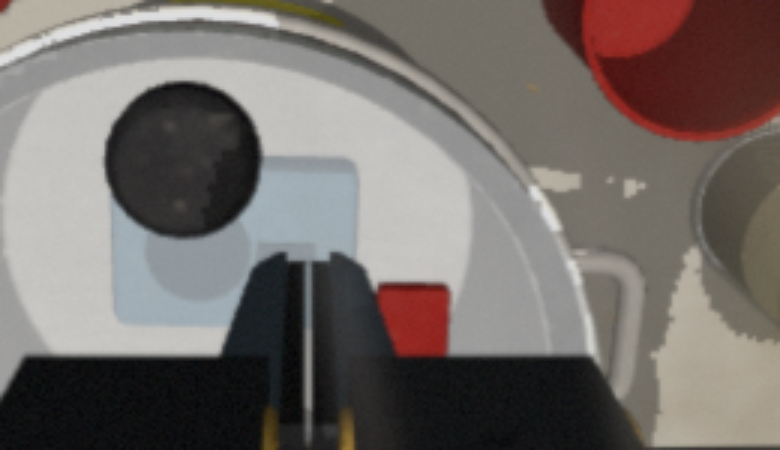

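Request:
carry_out(
  series=[
    [[0.2,1,0],0],
    [[0.4,2,0],0],
    [[0.4,2,0],0],
  ],
)

```text
time: 12.35
position: [0.4817, -0.1043, 0.3957]
ee_rot: [-1.083, 1.287, 1.081]
ft_force: [-3.5, -8.1, -0.6]
opening: 0.002
```

Request:
carry_out(
  series=[
    [[0.2,1,0],0],
    [[0.4,2,0],0],
    [[0.4,2,0],0],
  ],
)

```text
time: 12.72
position: [0.4819, -0.1032, 0.3958]
ee_rot: [-1.084, 1.289, 1.08]
ft_force: [-7.1, -19.6, -0.8]
opening: 0.002
```

Request:
carry_out(
  series=[
    [[-1,-7,0],0],
    [[-3,-15,0],0],
    [[-3,-15,25],0],
    [[-3,-15,60],0],
    [[-3,-15,100],0],
    [[-40,-15,130],0],
    [[-80,-15,130],0],
    [[-80,-15,130],0],
    [[-80,-15,130],0],
  ],
)

```text
time: 13.85
position: [0.4024, -0.1171, 0.5259]
ee_rot: [-1.082, 1.285, 1.081]
ft_force: [-0.4, 0.2, 0.4]
opening: 0.003
```

```bash
python3 - <<'E'
from h import *
t,M,s=tip(); print(t,s['ft_force'],s['time'])
for c in ['scene','side']:
    p=snap(c,c+'7.png')
    for q in ['lid_knob','valve_pivot','lever_tip','jar','red_cup','red_casting']: print(c,q,[(np.array(d['xyz']),round(d['conf'],2)) for d in nets.pinpoint(p,q)[:1]])
print('model',m([-.083,0,.181],0),m([-.0065,.042,.2135],0),m([-.07,.042,.2135],0))
p=snap('wrist','wrist7.png')
a=cv2.imread('pics/scene7.png')[130:330,290:490];b=cv2.imread('pics/side7.png')[130:330,270:470]
cv2.imwrite('pics/c7.png',cv2.resize(np.hstack([a,b]),None,fx=2,fy=2))
E
```

```text
[ 0.4025 -0.1171  0.3349] [-0.4063  0.1637  0.3543] 13.85
scene lid_knob [(array([ 0.4544, -0.1244,  0.1833]), 0.79)]
scene valve_pivot [(array([ 0.5362, -0.0979,  0.2177]), 0.56)]
scene lever_tip [(array([ 0.4728, -0.0898,  0.2173]), 0.67)]
scene jar [(array([0.55  , 0.0578, 0.0003]), 0.93)]
scene red_cup [(array([0.4571, 0.0061, 0.0019]), 0.81)]
scene red_casting [(array([ 0.4086, -0.2185,  0.0003]), 0.96)]
side lid_knob [(array([ 0.4495, -0.1249,  0.1808]), 0.87)]
side valve_pivot []
side lever_tip [(array([ 0.4707, -0.0846,  0.2166]), 0.62)]
side jar []
side red_cup [(array([0.4597, 0.0039, 0.0017]), 0.63)]
side red_casting [(array([ 0.4061, -0.2095,  0.0001]), 0.84)]
model [ 0.4518 -0.1278  0.181 ] [ 0.5346 -0.1001  0.2135] [ 0.4721 -0.0888  0.2135]
```

View pics/c7.png

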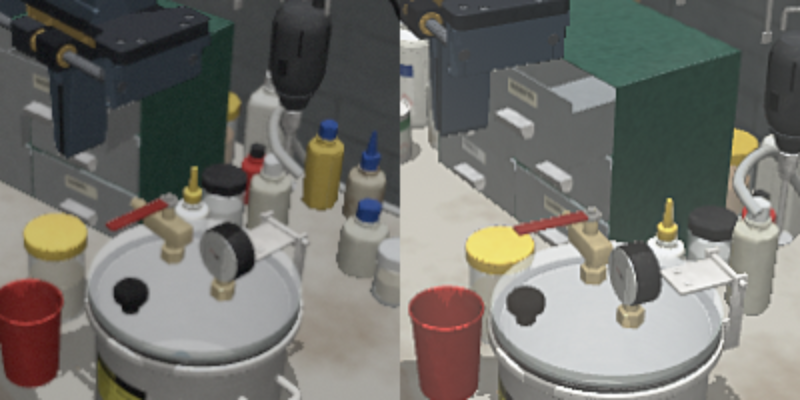

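View pics/wrist7.png

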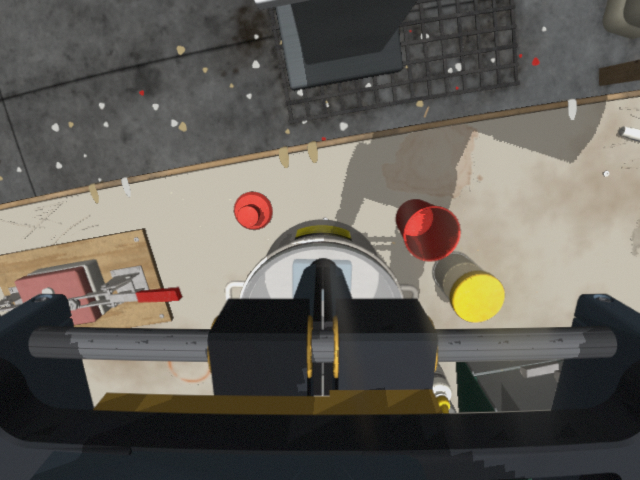

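```bash
python3 -c "
from h import *
print(manip.hand_in())"
```

```text
the job is handed in; nothing more can be done
None
```

The pot is ready for the pump: the lid is pushed fully shut and the valve lever is against its front stop. I handed the job in at about 14 s of the 45 s allowed, and hand-in reports no verdict.

- **Lid:** I pushed the knob down along its arc with the closed fingertips, at about 0.4 rad/s, until about 25 N showed the lid was seated. The networks then found the knob within about 4 mm of its shut position.
- **Valve lever:** I pushed its tip round from the gauge side until about 20 N showed the stop. The networks then found the tip within about 5 mm of its fully shut position, and the scene and side pictures show it pointing to the front.
- **Arm:** it was drawn back clear of everything, with a force reading near zero.
- **Bystanders:** the jar, cup and casting are upright, and each was found within about 4 mm of where it started.

In the last check the networks missed the jar and the valve pivot in the side picture. Both were found in the scene picture, and nothing disagreed.

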